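Hang the tall face on the router fence and lock it

TASK

Take the tall plywood face with the two keyholes out of the jig rack and fit it to the bare right half of the router fence: slip its keyholes over both stud heads, slide it down under control, without letting it drop, until it hangs fully home on both studs, and let go. Then press the red lock lever on top of the fence right down. Leave the other things on the bench and in the rack where they are.

Things in the scene. Friction and masses are not known exactly. Their poses are not given: they have to be found in the camera images.
- fence: Router fence fixed to the bench: two aluminium boxes 50 mm deep, 245 mm long, 75 mm high, 70 mm apart. Origin on the bench under its middle, in the plane of the aluminium front. x points out of that front (away from the robot), y left along the fence, z up. The left half carries a fixed face, 18 mm thick, top at 133 mm; the right half (y -280 to -35 mm) is bare. 80 mm in front of it are clear
- stud_left (a point): Left stud of the bare half (fence y = -95 mm), 45 mm above the bench: a 6 mm shank standing out along the fence's x, with a brass pan head 16 mm across and 5 mm thick; 10.5 mm are free between aluminium and head (8.5 mm once the lever is down). The point is on the shank's axis, 5 mm out of the aluminium. Axes as the fence
- stud_right (a point): The same point on the right stud, at y = -215 mm: 120 mm from the left one
- face_center (a point): Middle of the tall face, the loose plywood board to fit: 18 mm thick (x), 240 long (y), 130 high (z), about 0.36 kg, two keyholes. It stands upright in the rack, its underside 12 mm above the bench. The point is half-way up, mid-length, mid-thickness. x points out of its front, which must look away from the fence. When home its top is 133 mm above the bench, 58 mm above the aluminium
- seat_left (a point): Where the left shank's axis lies in the tall face when it is home (there it meets stud_left): in the left slot, 60 mm left of mid-length, 42 mm above the underside, 4 mm in from the back. The slot is 10 mm wide in the rear 8 mm of the board; the front 10 mm are cut away 22 mm wide, so the head lies recessed. Up to 2.5 mm of play to the fence until the lever is down
- seat_right (a point): The same point of the right slot, 60 mm right of mid-length; it meets stud_right
- bore_left (a point): Middle of the left keyhole's round bore, 22 mm across, 18 mm below seat_left (24 mm above the underside), likewise 4 mm in from the back. The bores pass over the heads with the board held 18 mm above its home height; it is then slid down 18 mm
- bore_right (a point): The same of the right keyhole, 18 mm below seat_right
- lock_lever (a joint): Lock lever, red grip, on top of the fence; it draws the studs 2 mm back to pinch the face. 0 = fully up (0.95 rad above the level, rising to the fence's +y), 0.9 = right down, nearly flat; starts at 0 to 0.25, turns in the fence's y-z plane, stays where it is left. Takes about 3 N square to the grip, 45 mm from the pivot; push it along its arc (down and to +y): straight down it may bind
- lever_pivot (a point): Axis of the lock lever, 96 mm above the bench, on a steel bracket at the middle of the fence's depth (x = -25 mm, y = -55 mm)
- lever_tip (a point): End of the lever's red grip (22 mm wide, 12 mm thick), 73 mm from the pivot
- rack: Plywood jig rack, fixed: base 150 x 270 x 12 mm with two slots along its y axis, at x = -30 and +30 mm, each 23 mm wide between pairs of 10 mm thick cheeks at both ends, their top 45 mm above the bench. Origin on the bench under its middle. The tall face may stand in either slot
- low_center (a point): Middle of the low face that stands in the rack's other slot: plain board without keyholes, 18 x 240 x 85 mm. Leave it
- plane: Steel hand plane with black knob and handle, 245 x 60 mm, about 100 mm high, on the bench. Leave it
- wheel: Wooden toy-cart wheel, 100 mm across, 30 mm high, lying flat. Leave it
- square: Try square lying flat: wooden stock 110 mm long, steel blade 150 mm. Leave it
There are look-alikes about, which are no part of the job. There is more than one size of the part that bears face_center; the job needs the largest.

How it is judged:
On the way:
1. the tall face hangs home on both studs while the lock lever is still up (distance between seat_left and stud_left below 0.005 m and distance between seat_right and stud_right below 0.005 m and value of joint lock_lever below 0.45 rad and contact force between tall_face and the fingers below 0.1 N), for 0.2 s.
At the end, for the whole second after the job is handed in: The tall face hangs at rest on both studs of the bare half of the fence, each slot's seat point within 5 mm of its stud point, and the lock lever is down beyond 0.75 rad (of 0.9) (distance between seat_left and stud_left below 0.005 m and distance between seat_right and stud_right below 0.005 m and value of joint lock_lever above 0.75 rad and linear speed of tall_face below 0.02 m/s); the robot touches nothing.
It fails at once if the tall face is let drop onto the studs (it moves faster than 0.35 m/s while on them) (distance between seat_left and stud_left below 0.022 m and distance between seat_right and stud_right below 0.022 m and linear speed of tall_face above 0.35 m/s).
It fails at once if the low face, plane, wheel or square is moved more than 30 mm (distance of any of low_center, plane, wheel, square from where it was at the start of the episode above 0.03 m).
It also fails if it takes over 64 s, if anything falls off the work surface, if the arm or the gripper's body presses on something with over 40 N, if the wrist force passes 120 N, or if a joint passes its speed limit or range.

ROBOT

A 6-joint arm with a two-finger parallel gripper is mounted at the origin on the work surface. World frame = base frame: x ahead of the robot, y to its left, z up, the work surface at z = 0. Lengths are in m, angles in rad, forces in N, time in s.
With the tool pointing down it reaches from about 0.35 to 0.775 m from the base axis. Payload 7.3 kg.
Tool frame: the origin (TCP) lies on the centre line of the jaws, within the pads' length; the fingertips stand 11 mm ahead of it and the grasp point (between the pads) lies 8 mm behind it; z points along the fingers, y is the direction in which the jaws open and shut (so a half turn about z gives the same grasp; the last joint's range is limited). The gripper opens to 92 mm and grips with 3 to 60 N. Pads are 19 mm wide; open, the fingers measure 130 mm over their backs; the gripper's body (75 mm by 190 mm) begins 47 mm behind the grasp point.
Start: joints at [-1.49, 0.342, 1.524, -0, 1.275, -0.146], TCP at [0.118, -0.512, 0.238] pointing down, gripper open.
Joint ranges: [-2.53, 2.53], [-0.77, 2.02], [0.04, 2.7], [-1, 4.14], [0.28, 2.66], [-3.11, 3.11]. Speed limits (rad/s): [2.57, 2.57, 3.14, 3.14, 3.14, 3.14].

INTERFACE

Orientations are given as [roll, pitch, yaw] about the fixed x, y, z axes, in that order (R = Rz(yaw) Ry(pitch) Rx(roll)).
In Python, from cell import robot gives the robot as it stands.
- The arm moves only by the tool jog_arm, never from a script. Its argument "deltas" is one flat list of numbers, 6 for each row, row after row: the shift along the world's x, y, z in units of 0.1 m (1.0 is 0.1 m), then the turn, a rotation vector about the world's x, y, z in units of 90 degrees (1.0 is 90 degrees). A call has 1 to 5 rows; each row is the pose to reach, as a shift and turn from the pose commanded when the call began; what a row does not reach only later rows make up. A row lasts 1/12 s, in which the tool goes at most 41.7 mm and 7.16 degrees, less where a joint would pass 70% of its speed; a pose out of reach is approached as far as the arm can. A call with a number of a shift or a turn outside -1 to 1 is refused whole. A call with a gripper value outside its range is refused whole. "claw" is the opening, from 0 (shut) to 1 (fully open), set as the call begins (left out, the last holds). The fingers move at their own pace and stop on an object; "newtons" is the grip in N (left out, the last holds). Time passes only in rows, so rows that repeat a pose let the fingers close. It gives the time, the measured TCP pose, the force and the opening at its end, in the units of the state.
- robot.observe(): the state, without advancing time (a new reading comes with each control period).
- robot.read_camera(name): name is "scene" or "top"; returns the picture (384x512x3 uint8, red, green, blue); there is no depth.
- robot.camera_params(name): a dict with "fx", "fy", "cx", "cy" (pixels), "k1" (the pictures are not rectified: a ray, as slopes to the right and down, at radius r is drawn at 1 + k1 r^2 times it, then the intrinsics apply), "R" (3x3) and "t" (3): a world point X has camera coordinates R X + t. Camera axes: x right, y down, z forward; pixel columns grow to the right and rows downward; lengths in m; the calibration is good to about 2 mm. A picture is of the moment at which its call begins. camera_params takes no time and is no camera call.
- robot.hand_in(): hands the job in, once; it reports no verdict.
The state is a dict: "time": time; "qpos": joint angles; "qvel": joint speeds; "joint_efforts": joint torques, N m; "tool_pos": TCP position; "tool_rot": TCP orientation; "contact_force": force on the tool from outside, world axes, zero at the start; "torque": the same for the moment, N m; "opening": finger opening in m.
Only numpy, scipy, OpenCV 4.12 (cv2) and the standard library are available. Lean on these libraries where they do the work, as an engineer would, in place of code of your own. Each camera call takes 0.05 s, during which the arm holds its last target. There are 200 camera calls.

## Working session

There is one attempt and no reset: what is moved stays moved. The work goes in short steps, Python scripts to look and compute and a tool call to move; the robot and the scene stay as the last step left them, time stands still between calls to the robot, and variables do not carry over. Pictures are saved under pics/ and viewed, about 8 in all and at most 12, crops included, and the job is handed in when it is done.

Besides the shell and the picture viewer there is one more tool, called after ">>>" by a JSON object that holds its "name" and its "arguments", one argument or row to a line. jog_arm: Moves the arm, as the interface text tells. Its arguments: {"type":"object","properties":{"deltas":{"type":"array","items":{"type":"number"}},"claw":{"type":"number"},"newtons":{"type":"number"}},"required":["deltas"]}

```bash
ls; mkdir -p pics; cat > h.py <<'E'
import numpy as np, cv2
from cell import robot
def snap(n,f):
    im=robot.read_camera(n); cv2.imwrite(f'pics/{f}.png',im[:,:,::-1]); return im
def cam(n):
    p=robot.camera_params(n); return p,np.array(p["R"]),np.array(p["t"])
def ray(n,u,v):
    p,R,t=cam(n); d=np.array([(u-p["cx"])/p["fx"],(v-p["cy"])/p["fy"]]); s=d.copy()
    for _ in range(20): s=d/(1+p["k1"]*(s@s))
    return -R.T@t, R.T@np.array([s[0],s[1],1.])
def onz(n,u,v,z):
    o,d=ray(n,u,v); return o+d*(z-o[2])/d[2]
def proj(n,X):
    p,R,t=cam(n); c=R@np.array(X)+t; s=c[:2]/c[2]; s=s*(1+p["k1"]*(s@s))
    return np.array([s[0]*p["fx"]+p["cx"],s[1]*p["fy"]+p["cy"]])
def tri(a,b):
    (o1,d1),(o2,d2)=ray("scene",*a),ray("top",*b)
    s=np.linalg.lstsq(np.c_[d1,-d2],o2-o1,rcond=None)[0]; p,q=o1+d1*s[0],o2+d2*s[1]
    return (p+q)/2,np.linalg.norm(p-q)
E
python3 - <<'E'
from h import *
a=snap("scene","s0");b=snap("top","t0")
for n in("scene","top"):
    p,R,t=cam(n);print(n,p["fx"],p["k1"],(-R.T@t).round(3),R.round(2).tolist())
for n,i in(("s0",a),("t0",b)): cv2.imwrite(f"pics/{n}b.png",cv2.resize(i[:,:,::-1],(800,600),interpolation=cv2.INTER_CUBIC))
print(robot.observe())
E
```

```text
pics
scene 471.5420788674197 -0.09756240469727276 [ 1.09  -0.878  1.121] [[0.8, 0.6, -0.01], [0.45, -0.61, -0.66], [-0.4, 0.52, -0.75]]
top 395.65718699594765 -0.007850215798501932 [ 0.312 -0.161  1.329] [[-0.01, -1.0, -0.0], [-0.98, 0.01, -0.18], [0.18, 0.0, -0.98]]
{'time': 0.1, 'qpos': array([-1.48998668e+00,  3.42660950e-01,  1.52491865e+00,  2.76348445e-06,
        1.27539655e+00, -1.46021496e-01]), 'qvel': array([ 0.00228111, -0.0014228 , -0.00193135,  0.00078657,  0.00176517,
        0.00101519]), 'joint_efforts': array([ 1.67834471e-03, -4.32004452e+01, -2.44693869e+01,  7.18878047e-02,
        5.26035775e-02, -4.65901928e-05]), 'tool_pos': array([ 0.11805104, -0.5112005 ,  0.23711134]), 'tool_rot': array([-3.14022427e+00, -2.03916778e-04,  2.26830200e-01]), 'contact_force': array([-0.38943252, -0.6305117 ,  0.13388331]), 'torque': array([-0.02648139, -0.01629195, -0.04861977]), 'opening': 0.09190437561182792}
```

View pics/s0b.png

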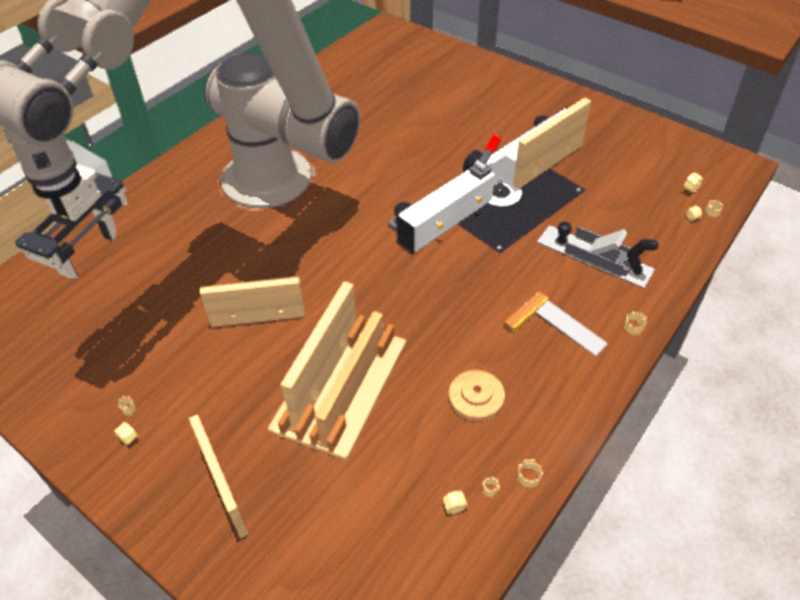

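View pics/t0b.png

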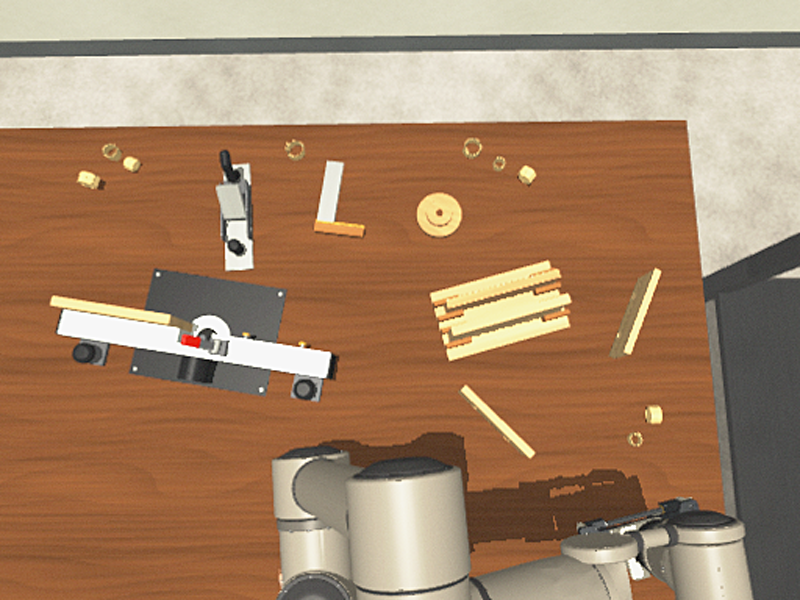

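The top view (800x600 scale) shows the fence at about (200,340) and the rack at (500,310). Candidates in the scene view:
- Tall rack board (320,335).
- Lower rack board (350,370), the low face.
- Small keyhole board standing loose (252,302).
- Narrow plain board (217,475).

The tall rack board fits the description. I'll check it in a close crop.

```bash
python3 - <<'E'
import cv2,numpy as np
s=cv2.imread("pics/s0.png");t=cv2.imread("pics/t0.png")
a=cv2.resize(s[170:300,165:265],(400,520),interpolation=cv2.INTER_CUBIC)
b=cv2.resize(s[55:165,245:385],(400,314),interpolation=cv2.INTER_CUBIC)
c=cv2.resize(t[160:235,265:375],(400,273),interpolation=cv2.INTER_CUBIC)
o=np.zeros((600,800,3),np.uint8);o[:520,:400]=a;o[:314,400:]=b;o[320:593,400:]=c
cv2.imwrite("pics/c1.png",o)
E
```

```text
(no output)
```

View pics/c1.png

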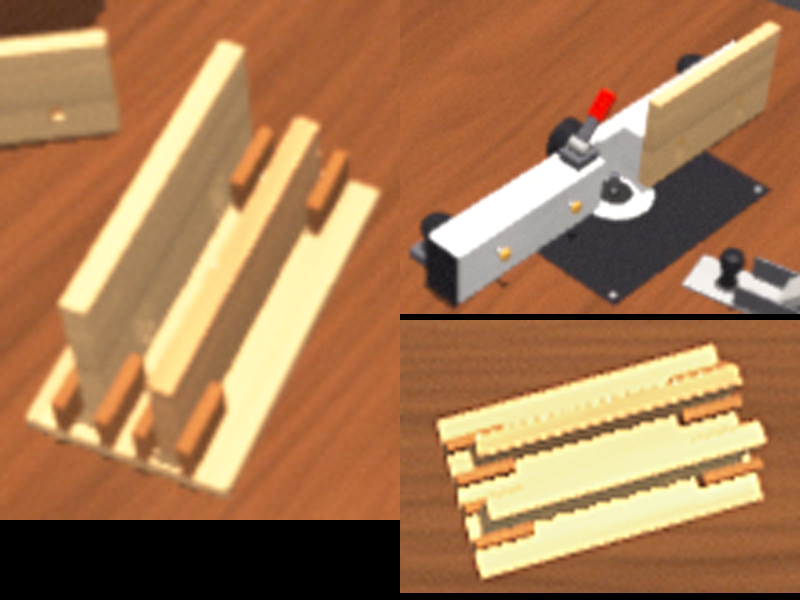

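```bash
python3 - <<'E'
from h import *
s=cv2.imread("pics/s0.png");t=cv2.imread("pics/t0.png")
# tall top corners (crop picks)
S=lambda x,y:(165+x/4-.4,170+y/4-.4)
T=lambda x,y:(265+x/3.636-.4,160+(y-320)/3.636-.4)
for nm,P in(("scene",[S(62,305),S(88,312),S(220,41),S(244,48)]),("top",[T(487,500),T(492,518),T(758,423),T(765,443)])):
    Q=[onz(nm,*p,.142) for p in P]; print(nm,np.round(Q,4).tolist(),'len',np.linalg.norm(Q[0]-Q[2]).round(4),np.linalg.norm(Q[1]-Q[3]).round(4),'th',np.linalg.norm(Q[0]-Q[1]).round(4),np.linalg.norm(Q[2]-Q[3]).round(4))
    m=sum(Q)/4; d=Q[0]+Q[1]-Q[2]-Q[3]; print(' mid',m.round(4),'yaw of length vs y', np.degrees(np.arctan2(-d[0],d[1])).round(2))
# studs
h=cv2.cvtColor(s,cv2.COLOR_BGR2HSV)
hh=[]
for (u,v) in((306.3,127.5),(281,143.9)):
    r=s[int(v)-4:int(v)+6,int(u)-5:int(u)+6].astype(int); m=(r[:,:,2]-r[:,:,0])>50
    y,x=np.nonzero(m); c=(x.mean()+int(u)-5,y.mean()+int(v)-4); p=onz("scene",*c,.045); hh.append(p); print('head',np.round(c,2),m.sum(),p.round(4))
d=hh[0]-hh[1];print('dist',np.linalg.norm(d),'yaw',np.degrees(np.arctan2(-d[0],d[1])))
# red lever
for n,i in(("scene",s),("top",t)):
    i=i.astype(int); m=(i[:,:,2]>150)&(i[:,:,1]<60)&(i[:,:,0]<60); y,x=np.nonzero(m); print(n,'red',m.sum(),x.mean(),y.mean(),x.min(),x.max(),y.min(),y.max())
# white top
w=(t.min(2)>200).astype(np.uint8); w[:185]=0; w[240:]=0; w[:,230:]=0
n,l,st,ce=cv2.connectedComponentsWithStats(w); 
for k in range(1,n):
    if st[k,4]>100: print('white',st[k],ce[k])
# columnwise front/back edges on bare half
for u in range(150,212,6):
    c=np.nonzero(w[:,u])[0]; 
    if len(c): print(u,c.min(),c.max(),onz("top",u,c.min()-.5,.075)[:2].round(4),onz("top",u,c.max()+.5,.075)[:2].round(4))
E
```

```text
scene [[0.52, -0.4688, 0.142], [0.5367, -0.4628, 0.142], [0.4549, -0.2378, 0.142], [0.4728, -0.2328, 0.142]] len 0.24 0.2387 th 0.0178 0.0185
 mid [ 0.4961 -0.3505  0.142 ] yaw of length vs y -164.38
top [[0.4685, -0.5681, 0.142], [0.4534, -0.5712, 0.142], [0.531, -0.801, 0.142], [0.5139, -0.8051, 0.142]] len 0.2411 0.2416 th 0.0154 0.0176
 mid [ 0.4917 -0.6863  0.142 ] yaw of length vs y 14.75
head [306.27 126.93] 15 [0.4721 0.1914 0.045 ]
head [281.94 144.  ] 18 [0.4542 0.0719 0.045 ]
dist 0.12091214888873696 yaw -8.542448698619001
scene red 65 315.4153846153846 91.27692307692308 311 320 86 96
top red 60 122.55 218.13333333333333 116 127 215 222
white [  37  198  175   42 2736] [124.49707602 218.73099415]
150 216 232 [0.466  0.2023] [0.4119 0.2001]
156 216 233 [0.4658 0.1831] [0.4085 0.181 ]
162 218 234 [0.4592 0.1637] [0.4052 0.1618]
168 219 235 [0.4557 0.1445] [0.4018 0.1428]
174 220 236 [0.4523 0.1253] [0.3985 0.1237]
180 220 237 [0.4521 0.1062] [0.3951 0.1046]
186 221 238 [0.4487 0.087 ] [0.3918 0.0856]
192 222 239 [0.4453 0.0678] [0.3884 0.0666]
198 223 239 [0.4419 0.0487] [0.3882 0.0477]
204 224 239 [0.4385 0.0296] [0.388  0.0288]
210 225 232 [0.4351 0.0105] [0.4098 0.0101]
```

The picks agree on the tall board: about (0.494, -0.349), yaw about 15.3° (my top-crop picks were off by the tile offset, which once removed gives the same result). The fence yaw is about -8.8°, and the stud spacing measures 121 mm against 120. I'll approach with tool yaw 105°, which works whichever way the board's front faces.

>>> {"name": "jog_arm", "arguments": {
  "deltas": [0.94,0.4,0,0,0,0.257,0.94,0.4,0,0,0,0.257,0.94,0.4,0,0,0,0.257,0.94,0.4,0,0,0,0.257],
  "claw": 0.55
}}

```text
time: 0.43
tool_pos: [0.2152, -0.4695, 0.2374]
tool_rot: [-3.141, -0.002, 0.641]
contact_force: [0.2, 0.2, -0.5]
opening: 0.07
```

>>> {"name": "jog_arm", "arguments": {
  "deltas": [0.94,0.4,0,0,0,0.257,0.94,0.4,0,0,0,0.257,0.94,0.4,0,0,0,0.257,0.94,0.4,0,0,0,0.257]
}}

```text
time: 0.77
tool_pos: [0.3093, -0.4295, 0.2373]
tool_rot: [3.141, -0.002, 1.045]
contact_force: [-1.1, 0.0, 0.5]
opening: 0.0511
```

>>> {"name": "jog_arm", "arguments": {
  "deltas": [0.94,0.4,0,0,0,0.257,0.94,0.4,0,0,0,0.257,0.94,0.4,0,0,0,0.257,0.94,0.4,0,0,0,0.257]
}}

```text
time: 1.1
tool_pos: [0.4034, -0.3894, 0.2371]
tool_rot: [3.141, -0.001, 1.448]
contact_force: [-0.6, -0.3, 0.5]
opening: 0.0507
```

>>> {"name": "jog_arm", "arguments": {
  "deltas": [0.94,0.4,0,0,0,0.257,0.94,0.4,0,0,0,0.257,0.94,0.4,0,0,0,0.257,0.94,0.4,0,0,0,0.257,0.94,0.4,0,0,0,0.257]
}}

```text
time: 1.52
tool_pos: [0.495, -0.3505, 0.2368]
tool_rot: [-3.141, -0.001, 1.845]
contact_force: [-0.6, -0.5, -0.5]
opening: 0.0505
```

>>> {"name": "jog_arm", "arguments": {
  "deltas": [0,0,-0.4,0,0,0,0,0,-0.7,0,0,0,0,0,-0.9,0,0,0,0,0,-0.9,0,0,0]
}}

```text
time: 1.85
tool_pos: [0.4913, -0.35, 0.1428]
tool_rot: [-3.136, -0.008, 1.839]
contact_force: [-0.4, 1.5, -0.4]
opening: 0.0506
```

>>> {"name": "jog_arm", "arguments": {
  "deltas": [0,0,-0.15,0,0,0,0,0,-0.28,0,0,0,0,0,-0.28,0,0,0,0,0,-0.28,0,0,0]
}}

```text
time: 2.18
tool_pos: [0.4939, -0.352, 0.1206]
tool_rot: [3.141, 0.0, 1.84]
contact_force: [-0.6, -0.6, 0.1]
opening: 0.0507
```

>>> {"name": "jog_arm", "arguments": {
  "deltas": [0,0,0,0,0,0,0,0,0,0,0,0,0,0,0,0,0,0,0,0,0,0,0,0,0,0,0,0,0,0],
  "claw": 0,
  "newtons": 40
}}

```text
time: 2.6
tool_pos: [0.4942, -0.3516, 0.1202]
tool_rot: [3.141, 0.001, 1.842]
contact_force: [1.4, 0.3, -0.5]
opening: 0.0215
```

>>> {"name": "jog_arm", "arguments": {
  "deltas": [0,0,0,0,0,0,0,0,0,0,0,0,0,0,0,0,0,0]
}}

```text
time: 2.85
tool_pos: [0.4942, -0.3517, 0.1201]
tool_rot: [3.141, 0.001, 1.842]
contact_force: [0.3, 0.3, 3.4]
opening: 0.0176
```

>>> {"name": "jog_arm", "arguments": {
  "deltas": [0,0,0.15,0,0,0,0,0,0.35,0,0,0,0,0,0.6,0,0,0,0,0,0.8,0,0,0,0,0,1.0,0,0,0]
}}

```text
time: 3.27
tool_pos: [0.4936, -0.3511, 0.2196]
tool_rot: [-3.14, -0.002, 1.842]
contact_force: [1.7, -0.1, -5.2]
opening: 0.0179
```

>>> {"name": "jog_arm", "arguments": {
  "deltas": [0,0,0.3,0,0,0,0,0,0.5,0,0,0,0,0,0.5,0,0,0,0,0,0.5,0,0,0]
}}

```text
time: 3.6
tool_pos: [0.494, -0.3515, 0.2692]
tool_rot: [3.142, 0.0, 1.842]
contact_force: [-0.7, 0.7, -4.3]
opening: 0.0179
```

```bash
python3 - <<'E'
from h import *
i=snap("scene","s1");t=snap("top","t1")
S=robot.observe();print(S["tool_pos"],S["tool_rot"])
u,v=proj("scene",S["tool_pos"]-[0,0,.05]).astype(int);print(u,v)
c=i[max(v-65,0):v+65,max(u-65,0):u+65,::-1]
cv2.imwrite("pics/c2.png",cv2.resize(c,None,fx=4.5,fy=4.5,interpolation=cv2.INTER_CUBIC))
E
```

```text
[ 0.49326542 -0.35088467  0.26707666] [-3.13921811 -0.00388304  1.84150692]
200 193
```

View pics/c2.png

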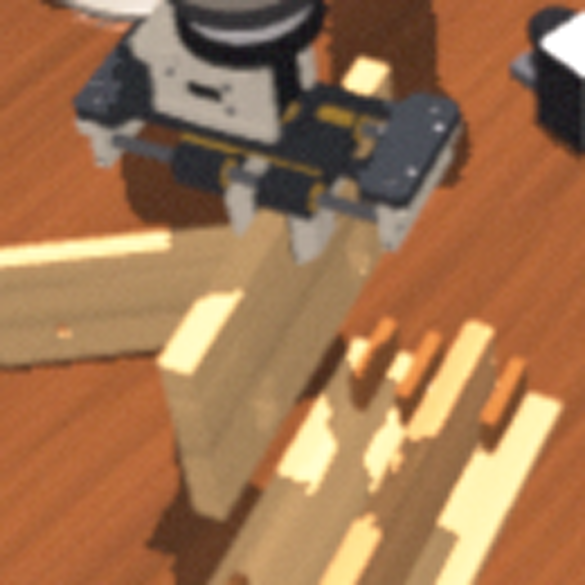

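>>> {"name": "jog_arm", "arguments": {
  "deltas": [0.1,0.2,0,0,0,-0.075,0.2,0.4,0,0,0,-0.15,0.3,0.6,0,0,0,-0.225,0.4,0.8,0,0,0,-0.3,0.5,1.0,0,0,0,-0.375]
}}

```text
time: 4.12
tool_pos: [0.5436, -0.2502, 0.267]
tool_rot: [-3.137, -0.001, 1.246]
contact_force: [-0.1, -0.0, -4.2]
opening: 0.0179
```

>>> {"name": "jog_arm", "arguments": {
  "deltas": [0.1,0.2,0,0,0,-0.075,0.1,0.4,0,0,0,-0.125,0.1,0.6,0,0,0,-0.125,0.1,0.6,0,0,0,-0.125,0.1,0.6,0,0,0,-0.125]
}}

```text
time: 4.53
tool_pos: [0.5535, -0.1903, 0.2677]
tool_rot: [-3.138, 0.0, 1.058]
contact_force: [0.6, -0.9, -3.9]
opening: 0.0175
```

```bash
python3 - <<'E'
from h import *
i=snap("scene","s2");t=snap("top","t2")
S=robot.observe();print(S["tool_pos"],S["tool_rot"],S["qpos"])
u,v=proj("scene",S["tool_pos"]-[0,0,.05]).astype(int);print(u,v)
c=i[max(v-65,0):v+65,max(u-65,0):u+65,::-1]
c=cv2.resize(c,None,fx=4.5,fy=4.5,interpolation=cv2.INTER_CUBIC)
cv2.imwrite("pics/c3.png",cv2.convertScaleAbs(c,alpha=1.6))
E
```

```text
[ 0.55366856 -0.19186791  0.26832464] [-3.13946515e+00  5.58221855e-04  1.05626871e+00] [-4.64104569e-01  4.36990449e-01  1.29310891e+00 -4.55899197e-04
  1.41364625e+00  5.04954794e-02]
257 166
```

View pics/c3.png

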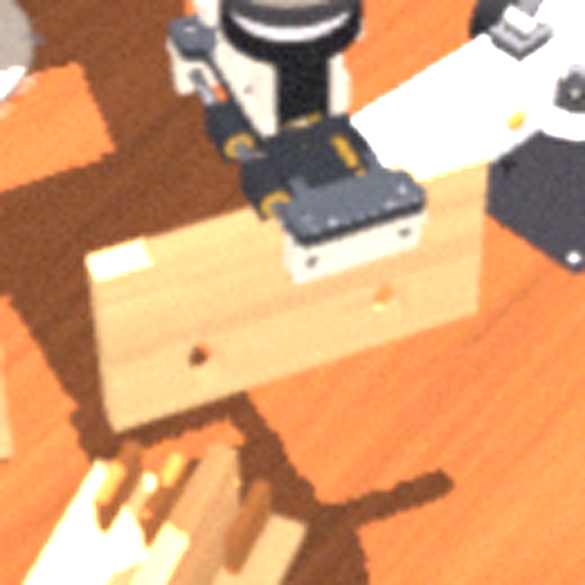

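The board now faces the camera, with two openings at crop (200,355) and (382,297). I need to know whether this side shows the 22 mm recess (front) or the 10 mm slot (back), so I'll rectify the face plane for a closer look.

```bash
cat >> h.py <<'E'
def rect(n,im,C,yaw,depth,k=3.):  # rectified view of plane at x=depth of board frame; C board centre, 260x150mm
    ex=np.array([np.cos(yaw),np.sin(yaw),0]);ey=np.array([-np.sin(yaw),np.cos(yaw),0])
    pts=[(y,z) for y,z in((-.13,.075),(.13,.075),(.13,-.075),(-.13,-.075))]
    src=np.float32([proj(n,C+ex*depth+ey*y+np.array([0,0,z])) for y,z in pts])
    dst=np.float32([((y+.13)*1000*k,(.075-z)*1000*k) for y,z in pts])
    return cv2.warpPerspective(im,cv2.getPerspectiveTransform(src,dst),(int(260*k),int(150*k)),flags=cv2.INTER_CUBIC)
E
python3 - <<'E'
from h import *
i=cv2.imread("pics/s2.png")
# board centre: top .142 vs TCP .1201 at grasp -> centre = TCP z -.1201+.077
C=np.array([.5537,-.1912,.268-.1201+.077]); yaw=1.057-np.pi/2
r=rect("scene",i,C,yaw,.009)
r=cv2.createCLAHE(3,(4,4)).apply(cv2.cvtColor(r,cv2.COLOR_BGR2LAB)[:,:,0]); 
for z in(24,42): cv2.line(r,(0,int((75+65-z)*3)),(20,int((75+65-z)*3)),255,1)
cv2.imwrite("pics/c4.png",r)
E
```

```text
(no output)
```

View pics/c4.png

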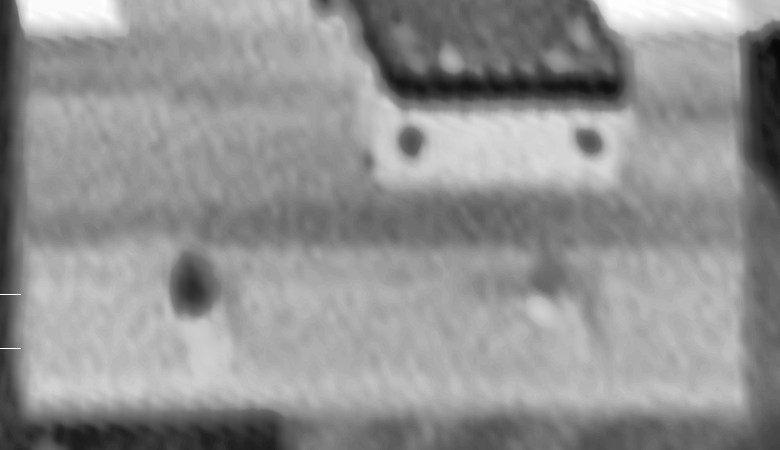

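The recess spans z from about 13 to 53 mm and is about 21 mm wide, centred near ±60 mm, so this is the front and it already looks the right way. No flip is needed. Next I move to a stand-off pose in front of the bare half.

>>> {"name": "jog_arm", "arguments": {
  "deltas": [-0.05,0.2,0,0,0,0.04,-0.1,0.45,0,0,0,0.08,-0.1,0.7,0,0,0,0.12,-0.1,0.9,0,0,0,0.16,-0.1,1.0,0,0,0,0.19]
}}

```text
time: 5.05
tool_pos: [0.5437, -0.0903, 0.2692]
tool_rot: [-3.14, -0.001, 1.358]
contact_force: [-0.4, -0.4, -3.7]
opening: 0.0177
```

>>> {"name": "jog_arm", "arguments": {
  "deltas": [-0.05,0.2,0,0,0,0.039,-0.1,0.45,0,0,0,0.039,-0.15,0.7,0,0,0,0.039,-0.15,0.9,0,0,0,0.039,-0.15,1.0,0,0,0,0.039]
}}

```text
time: 5.47
tool_pos: [0.5287, 0.0097, 0.2693]
tool_rot: [-3.141, -0.001, 1.416]
contact_force: [0.2, -1.0, -5.4]
opening: 0.018
```

>>> {"name": "jog_arm", "arguments": {
  "deltas": [-0.05,0.3,0,0,0,0,-0.1,0.6,0,0,0,0,-0.15,0.9,0,0,0,0,-0.18,1.0,0,0,0,0,-0.18,1.0,0,0,0,0]
}}

```text
time: 5.88
tool_pos: [0.5107, 0.1098, 0.2694]
tool_rot: [-3.141, -0.0, 1.418]
contact_force: [-0.9, -0.8, -4.4]
opening: 0.0178
```

>>> {"name": "jog_arm", "arguments": {
  "deltas": [0,0.16,-0.2,0,0,0,0,0.16,-0.5,0,0,0,0,0.16,-0.8,0,0,0,0,0.16,-0.8,0,0,0,0,0.16,-0.8,0,0,0]
}}

```text
time: 6.3
tool_pos: [0.5108, 0.123, 0.1888]
tool_rot: [-3.138, 0.001, 1.415]
contact_force: [-0.2, -1.2, -3.6]
opening: 0.0179
```

>>> {"name": "jog_arm", "arguments": {
  "deltas": [0,0,-0.2,0,0,0,0,0,-0.4,0,0,0,0,0,-0.59,0,0,0,0,0,-0.59,0,0,0,0,0,-0.59,0,0,0]
}}

```text
time: 6.72
tool_pos: [0.5121, 0.1238, 0.1321]
tool_rot: [3.14, -0.0, 1.415]
contact_force: [-0.0, 0.2, -4.3]
opening: 0.0179
```

```bash
python3 - <<'E'
from h import *
i=snap("scene","s3");t=snap("top","t3")
S=robot.observe();p=S["tool_pos"];print(p,S["tool_rot"],S["contact_force"])
u,v=proj("scene",p-[0,0,.03]).astype(int);a,b=proj("top",p).astype(int);print(u,v,a,b)
x0,y0=u-65,v-48
c=cv2.resize(i[y0:y0+96,x0:x0+130,::-1],(780,576),interpolation=cv2.INTER_CUBIC)[:,:400*780//780]
o=np.zeros((600,800,3),np.uint8)
o[:300,:400]=cv2.resize(i[v-45:v+45,u-60:u+60,::-1],(400,300),interpolation=cv2.INTER_CUBIC)
o[:, 400:]=0
o[300:600,:]=cv2.resize(t[b-30:b+30,a-80:a+80,::-1],(800,300),interpolation=cv2.INTER_CUBIC)
r=rect("scene",i[:,:,::-1].copy(),p+np.array([0,0,-.0431]),S["tool_rot"][2]-np.pi/2,.009,1.5)
o[20:20+r.shape[0],405:405+r.shape[1]]=r
cv2.imwrite("pics/c5.png",o);print("scene origin",u-60,v-45,"x3.333; top origin",a-80,b-30,"x5")
E
```

```text
[0.51278899 0.12417161 0.13302141] [ 3.13758165e+00 -9.03903135e-04  1.41538575e+00] [-0.04984526 -0.06829688 -3.63514934]
306 129 170 197
scene origin 246 84 x3.333; top origin 90 167 x5
```

View pics/c5.png

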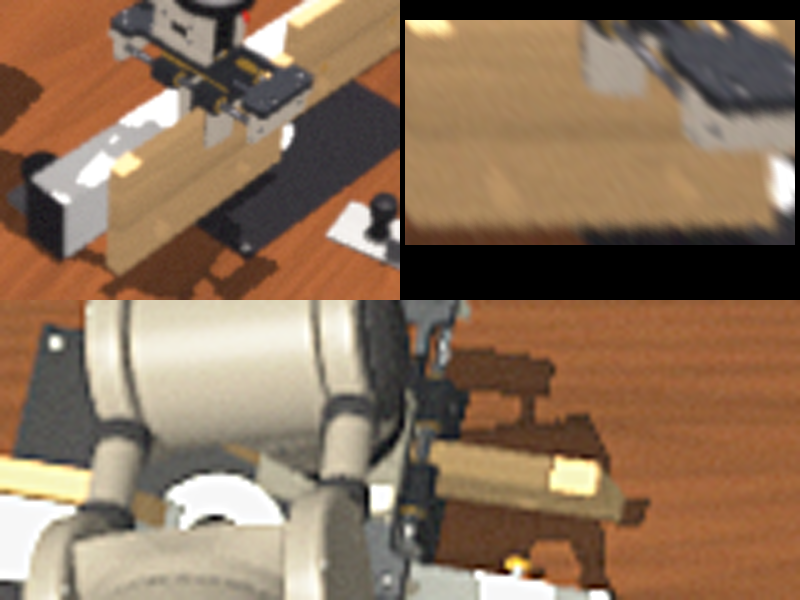

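Stand-off reached. The top crop shows the right stud head at about (517,563) and the board's right end near (610,490) in the same view. I'll take one enlarged crop of that end in both cameras to get the lateral offset.

```bash
python3 - <<'E'
import cv2,numpy as np
s=cv2.imread("pics/s3.png");t=cv2.imread("pics/t3.png")
a=cv2.resize(s[124:172,272:304+8],(400,480),interpolation=cv2.INTER_CUBIC) # x10
b=cv2.resize(t[182:230,184:224],(400,480),interpolation=cv2.INTER_CUBIC) # x10
cv2.imwrite("pics/c6.png",cv2.convertScaleAbs(np.hstack([a,b]),alpha=1.2))
E
```

```text
(no output)
```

View pics/c6.png

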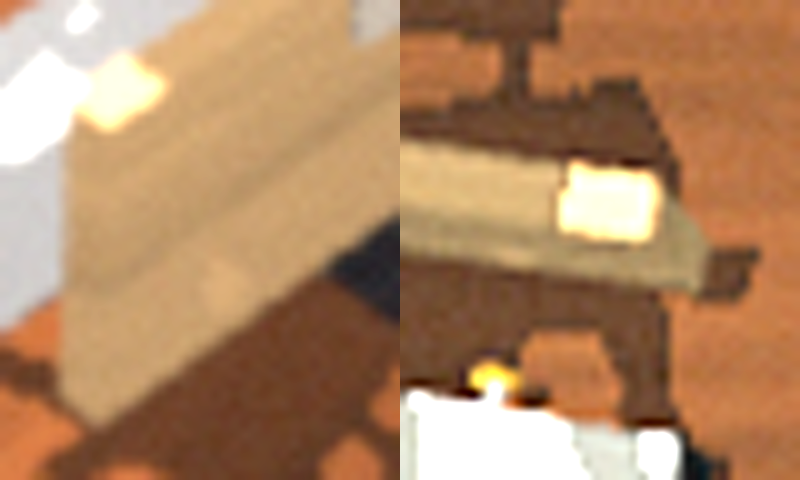

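```bash
python3 - <<'E'
from h import *
T=lambda x,y:(184+(x-400)/10-.45,182+y/10-.45); S=lambda x,y:(272+x/10-.45,124+y/10-.45)
p=np.array([.5128,.1242,.133]); f=np.radians(-8.85); ex=np.array([np.cos(f),np.sin(f),0]);ey=np.array([-ex[1],ex[0],0])
zt=p[2]+.0219; g=lambda q:(((q-p)@ex*1e3).round(1),((q-p)@ey*1e3).round(1),(q[2]*1e3).round(1))
print("TOP end front/back top",g(onz("top",*T(663,172),zt)),g(onz("top",*T(657,243),zt)))
print("TOP stud R head",g(onz("top",*T(495,378),.050)))
print("SC bottom back/front",g(onz("scene",*S(60,387),zt-.13)),g(onz("scene",*S(95,427),zt-.13)))
print("SC top front/back",g(onz("scene",*S(107,132),zt)),g(onz("scene",*S(75,95),zt)))
print("tri top front",[g(r) if np.ndim(r) else r for r in tri(S(107,132),T(663,172))])
for h in([.4721,.1914,.045],[.4542,.0719,.045]):print("SC head",g(np.array(h)))
# fence right end in top, front corner
t=cv2.imread("pics/t0.png")
w=t[:,:,:].min(2)
for u in range(200,216): print(u,[int(x) for x in w[217:241:3,u]])
E
```

```text
TOP end front/back top (np.float64(11.0), np.float64(-123.0), np.float64(154.9)) (np.float64(-10.5), np.float64(-124.8), np.float64(154.9))
TOP stud R head (np.float64(-48.7), np.float64(-63.3), np.float64(50.0))
SC bottom back/front (np.float64(-14.4), np.float64(-117.2), np.float64(24.9)) (np.float64(6.2), np.float64(-122.1), np.float64(24.9))
SC top front/back (np.float64(7.7), np.float64(-123.0), np.float64(154.9)) (np.float64(-10.7), np.float64(-118.0), np.float64(154.9))
tri top front [(np.float64(10.1), np.float64(-124.2), np.float64(157.5)), np.float64(0.0019659133418082416)]
SC head (np.float64(-50.6), np.float64(60.1), np.float64(45.0))
SC head (np.float64(-49.9), np.float64(-60.7), np.float64(45.0))
200 [51, 57, 103, 248, 247, 247, 247, 248]
201 [61, 53, 43, 248, 247, 247, 247, 248]
202 [58, 59, 22, 248, 247, 247, 247, 248]
203 [58, 62, 26, 248, 247, 247, 247, 248]
204 [58, 55, 31, 248, 247, 247, 247, 247]
205 [61, 55, 35, 249, 247, 247, 247, 247]
206 [56, 52, 46, 249, 247, 247, 247, 248]
207 [55, 57, 51, 250, 247, 247, 248, 250]
208 [61, 55, 55, 251, 248, 249, 253, 255]
209 [57, 51, 52, 253, 252, 255, 255, 228]
210 [56, 61, 56, 255, 255, 221, 128, 52]
211 [61, 53, 61, 219, 148, 51, 39, 27]
212 [64, 60, 60, 54, 39, 18, 23, 29]
213 [61, 59, 56, 43, 9, 22, 25, 38]
214 [57, 58, 53, 50, 26, 28, 45, 34]
215 [54, 53, 64, 48, 35, 43, 42, 52]
```

Lateral alignment agrees in both cameras to within 1 mm (top +0.6, scene about 0). About 53 mm of travel is left to the aluminium, and the height needs to drop to z ≈ 0.129.

>>> {"name": "jog_arm", "arguments": {
  "deltas": [-0.1,0.015,-0.02,0,0,0,-0.2,0.03,-0.03,0,0,0,-0.3,0.047,-0.03,0,0,0,-0.3,0.047,-0.03,0,0,0,-0.3,0.047,-0.03,0,0,0]
}}

```text
time: 7.23
tool_pos: [0.4822, 0.1292, 0.1295]
tool_rot: [3.138, -0.001, 1.416]
contact_force: [0.9, 0.1, -4.0]
opening: 0.0177
```

```bash
python3 -c "
from cell import robot
S=robot.observe();print(S['tool_pos'],S['tool_rot'],S['contact_force'],S['torque'])"
```

```text
[0.48220517 0.12924415 0.12945145] [ 3.13808830e+00 -8.05166357e-04  1.41624325e+00] [ 0.89163169  0.14771622 -3.99808731] [-0.02661092 -0.10366132 -0.02827623]
```

>>> {"name": "jog_arm", "arguments": {
  "deltas": [-0.03,0.005,0,0,0,0,-0.06,0.01,0,0,0,0,-0.09,0.014,0,0,0,0,-0.12,0.019,0,0,0,0,-0.12,0.019,0,0,0,0]
}}

```text
time: 7.65
tool_pos: [0.4684, 0.1311, 0.1277]
tool_rot: [-3.141, 0.0, 1.416]
contact_force: [-0.3, 0.3, -4.5]
opening: 0.018
```

>>> {"name": "jog_arm", "arguments": {
  "deltas": [-0.02,0.003,0,0,0,0,-0.04,0.006,0,0,0,0,-0.06,0.009,0,0,0,0,-0.06,0.009,0,0,0,0]
}}

```text
time: 7.98
tool_pos: [0.4636, 0.1319, 0.1279]
tool_rot: [3.14, -0.0, 1.415]
contact_force: [2.2, -0.4, -6.1]
opening: 0.0178
```

>>> {"name": "jog_arm", "arguments": {
  "deltas": [-0.01,0.0015,0,0,0,0,-0.02,0.003,0,0,0,0,-0.02,0.003,0,0,0,0]
}}

```text
time: 8.23
tool_pos: [0.4623, 0.1321, 0.1281]
tool_rot: [3.138, -0.001, 1.415]
contact_force: [6.1, -0.9, -7.6]
opening: 0.0176
```

>>> {"name": "jog_arm", "arguments": {
  "deltas": [-0.01,0.0015,0,0,0,0,-0.02,0.003,0,0,0,0,-0.02,0.003,0,0,0,0]
}}

```text
time: 8.48
tool_pos: [0.4617, 0.1322, 0.1283]
tool_rot: [3.135, -0.001, 1.415]
contact_force: [9.3, -1.8, -10.1]
opening: 0.0176
```

Contact with the aluminium comes at about 51 mm of travel, 13 mm past where the heads would have stopped it, so both heads are through the bores. I'll ease off about 1 mm and slide down in small steps.

>>> {"name": "jog_arm", "arguments": {
  "deltas": [0.02,-0.003,0,0,0,0,0.028,-0.004,0,0,0,0,0.028,-0.004,0,0,0,0]
}}

```text
time: 8.73
tool_pos: [0.4627, 0.132, 0.128]
tool_rot: [3.14, -0.0, 1.415]
contact_force: [3.6, -1.6, -5.0]
opening: 0.0177
```

>>> {"name": "jog_arm", "arguments": {
  "deltas": [0,0,-0.02,0,0,0,0,0,-0.04,0,0,0,0,0,-0.06,0,0,0,0,0,-0.06,0,0,0]
}}

```text
time: 9.07
tool_pos: [0.4625, 0.1324, 0.1218]
tool_rot: [3.14, -0.001, 1.415]
contact_force: [5.4, -0.2, -1.9]
opening: 0.0179
```

>>> {"name": "jog_arm", "arguments": {
  "deltas": [0.007,-0.001,-0.02,0,0,0,0.007,-0.001,-0.04,0,0,0,0.007,-0.001,-0.06,0,0,0,0.007,-0.001,-0.06,0,0,0]
}}

```text
time: 9.4
tool_pos: [0.4628, 0.1319, 0.1155]
tool_rot: [3.141, 0.0, 1.416]
contact_force: [5.4, -1.7, -2.9]
opening: 0.0181
```

>>> {"name": "jog_arm", "arguments": {
  "deltas": [0,0,-0.015,0,0,0,0,0,-0.03,0,0,0,0,0,-0.03,0,0,0]
}}

```text
time: 9.65
tool_pos: [0.4628, 0.1319, 0.1125]
tool_rot: [3.141, 0.0, 1.416]
contact_force: [5.8, -2.3, -2.1]
opening: 0.0179
```

Expected home is at z ≈ 0.111. I'll go down in 1 mm steps until the studs carry the board.

>>> {"name": "jog_arm", "arguments": {
  "deltas": [0,0,-0.01,0,0,0,0,0,-0.015,0,0,0,0,0,-0.015,0,0,0]
}}

```text
time: 9.9
tool_pos: [0.4628, 0.132, 0.1112]
tool_rot: [3.141, -0.0, 1.416]
contact_force: [5.1, -2.7, -0.6]
opening: 0.0178
```

>>> {"name": "jog_arm", "arguments": {
  "deltas": [0,0,-0.01,0,0,0,0,0,-0.015,0,0,0,0,0,-0.015,0,0,0]
}}

```text
time: 10.15
tool_pos: [0.4629, 0.1321, 0.1107]
tool_rot: [3.14, -0.0, 1.416]
contact_force: [2.6, -1.3, 9.2]
opening: 0.0179
```

It seats at z = 0.1107 with the load rising to +9 N, matching the predicted 0.111. I'll ease the press, let go, and rise.

>>> {"name": "jog_arm", "arguments": {
  "deltas": [0,0,0.005,0,0,0,0,0,0.005,0,0,0],
  "newtons": 5
}}

```text
time: 10.32
tool_pos: [0.4627, 0.1322, 0.1107]
tool_rot: [3.141, -0.0, 1.417]
contact_force: [3.4, -0.2, 5.9]
opening: 0.0184
```

>>> {"name": "jog_arm", "arguments": {
  "deltas": [0,0,0,0,0,0,0,0,0,0,0,0,0,0,0,0,0,0,0,0,0,0,0,0],
  "claw": 0.5
}}

```text
time: 10.65
tool_pos: [0.4615, 0.1321, 0.1096]
tool_rot: [-3.139, 0.001, 1.416]
contact_force: [0.1, 0.7, 0.4]
opening: 0.0403
```

>>> {"name": "jog_arm", "arguments": {
  "deltas": [0,0,0.1,0,0,0,0,0,0.3,0,0,0,0,0,0.6,0,0,0,0,0,0.9,0,0,0,0,0,0.9,0,0,0]
}}

```text
time: 11.07
tool_pos: [0.4648, 0.1324, 0.2051]
tool_rot: [3.134, -0.002, 1.416]
contact_force: [1.2, -0.9, 0.3]
opening: 0.046
```

>>> {"name": "jog_arm", "arguments": {
  "deltas": [0,-0.3,0.3,0,0,0,0,-0.6,0.6,0,0,0,0,-1,0.6,0,0,0,0,-1,0.6,0,0,0]
}}

```text
time: 11.4
tool_pos: [0.4632, 0.0267, 0.2614]
tool_rot: [3.138, 0.003, 1.411]
contact_force: [-0.7, 0.3, 0.2]
opening: 0.0458
```

```bash
python3 - <<'E'
from h import *
i=snap("scene","s4");t=snap("top","t4")
o=np.zeros((600,800,3),np.uint8)
o[:300,:400]=cv2.resize(i[60:165,245:385,::-1],(400,300),interpolation=cv2.INTER_CUBIC)
o[:300,400:]=cv2.resize(i[75:105,298:338,::-1],(400,300),interpolation=cv2.INTER_CUBIC)
o[300:]=cv2.resize(t[185:245,60:220,::-1],(800,300),interpolation=cv2.INTER_CUBIC)
cv2.imwrite("pics/c7.png",o)
for n,i in(("scene",i),("top",t)):
    j=i.astype(int); m=(j[:,:,0]>150)&(j[:,:,1]<60)&(j[:,:,2]<60); y,x=np.nonzero(m); print(n,'red',m.sum(),x.mean(),y.mean(),x.min(),x.max(),y.min(),y.max())
# expected lever from fence frame
f=np.radians(-8.85);ex=np.array([np.cos(f),np.sin(f),0]);ey=np.array([-ex[1],ex[0],0])
A=np.array([.4628,.132,0])-ex*.0095+ey*.155  # fence origin from seated board (TCP at mid-length)
print('origin',A.round(4)); P=A-ex*.025-ey*.055+[0,0,.096]; print('pivot',P.round(4),'px',proj("scene",P),proj("top",P))
for th in(0,.1,.25,.9):
    for r in (.045,.073):
        q=P+ey*r*np.cos(.95-th)+np.array([0,0,r*np.sin(.95-th)]); print(th,r,q.round(4),proj("scene",q).round(1),proj("top",q).round(1))
E
```

```text
scene red 63 315.3968253968254 91.3015873015873 311 320 86 96
top red 50 121.56 217.92 116 126 215 221
origin [0.4773 0.2866 0.    ]
pivot [0.4441 0.2361 0.096 ] px [307.49276041 105.57186788] [136.99877265 221.79068863]
0 0.045 [0.4481 0.262  0.1326] [313.3  93.7] [124.7 219.3]
0 0.073 [0.4506 0.2781 0.1554] [317.   86.2] [116.8 217.7]
0.1 0.045 [0.4487 0.2655 0.1298] [313.9  93.9] [123.9 219.3]
0.1 0.073 [0.4515 0.2837 0.1508] [318.   86.6] [115.4 217.6]
0.25 0.045 [0.4494 0.2701 0.125 ] [314.8  94.5] [123.  219.2]
0.25 0.073 [0.4527 0.2913 0.143 ] [319.3  87.5] [113.9 217.5]
0.9 0.045 [0.451  0.2805 0.0982] [316.2  99.4] [122.7 219.7]
0.9 0.073 [0.4553 0.3082 0.0996] [321.5  95.6] [113.8 218.3]
```

View pics/c7.png

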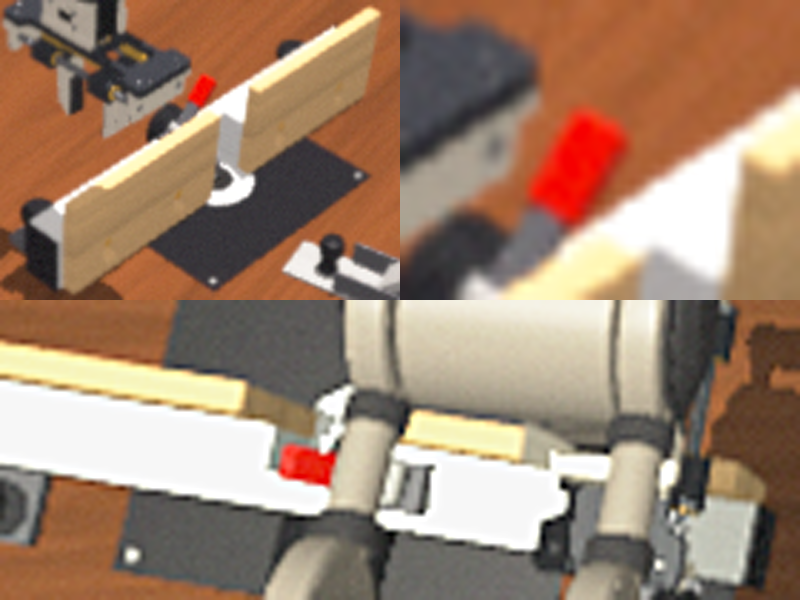

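The board hangs level and flush with the left face, and the lever's red grip is at scene (315.4,91.3), which matches a lever angle of about 0–0.1 rad from the seated-board fence frame. I'll close the fingers and go to the upper (-y) side of the grip.

>>> {"name": "jog_arm", "arguments": {
  "deltas": [-0.05,0.3,0,0,0,0,-0.1,0.6,0,0,0,0,-0.1,1.0,0,0,0,0,-0.1,1.0,0,0,0,0],
  "claw": 0,
  "newtons": 20
}}

```text
time: 11.83
tool_pos: [0.4509, 0.1385, 0.2593]
tool_rot: [-3.139, -0.003, 1.422]
contact_force: [-1.1, 0.0, 0.2]
opening: 0.0235
```

>>> {"name": "jog_arm", "arguments": {
  "deltas": [-0.05,0.3,0,0,0,0,-0.1,0.6,0,0,0,0,-0.1,1.0,0,0,0,0,-0.1,1.0,0,0,0,0,-0.1,1.0,0,0,0,0]
}}

```text
time: 12.25
tool_pos: [0.4412, 0.2343, 0.259]
tool_rot: [-3.139, 0.001, 1.421]
contact_force: [-0.5, 0.1, 0.3]
opening: 0.0006
```

>>> {"name": "jog_arm", "arguments": {
  "deltas": [0,0.12,-0.2,0,0,0,0,0.12,-0.4,0,0,0,0,0.12,-0.5,0,0,0,0,0.12,-0.5,0,0,0,0,0.12,-0.5,0,0,0]
}}

```text
time: 12.67
tool_pos: [0.4422, 0.2433, 0.2097]
tool_rot: [-3.14, 0.001, 1.416]
contact_force: [-0.3, 0.4, 0.4]
opening: 0.0003
```

>>> {"name": "jog_arm", "arguments": {
  "deltas": [0.02,-0.08,-0.15,0,0,0,0.02,-0.08,-0.3,0,0,0,0.02,-0.08,-0.45,0,0,0,0.02,-0.08,-0.5,0,0,0,0.02,-0.08,-0.5,0,0,0]
}}

```text
time: 13.08
tool_pos: [0.4444, 0.2356, 0.16]
tool_rot: [-3.141, 0.001, 1.415]
contact_force: [0.2, -0.3, 0.6]
opening: 0.0004
```

>>> {"name": "jog_arm", "arguments": {
  "deltas": [0.01,0.05,-0.04,0,0,0,0.02,0.1,-0.07,0,0,0,0.02,0.14,-0.09,0,0,0,0.02,0.14,-0.09,0,0,0]
}}

```text
time: 13.42
tool_pos: [0.4467, 0.251, 0.1513]
tool_rot: [3.141, -0.0, 1.417]
contact_force: [-0.8, 0.2, 0.2]
opening: 0.0003
```

>>> {"name": "jog_arm", "arguments": {
  "deltas": [0.01,0.05,-0.035,0,0,0,0.01,0.1,-0.075,0,0,0,0.02,0.14,-0.12,0,0,0,0.025,0.18,-0.17,0,0,0,0.025,0.18,-0.17,0,0,0]
}}

```text
time: 13.83
tool_pos: [0.4489, 0.2687, 0.1332]
tool_rot: [-3.141, 0.0, 1.416]
contact_force: [0.1, 0.0, 0.3]
opening: 0.0005
```

>>> {"name": "jog_arm", "arguments": {
  "deltas": [0.005,0.03,-0.06,0,0,0,0.01,0.05,-0.115,0,0,0,0.011,0.06,-0.15,0,0,0,0.011,0.07,-0.19,0,0,0,0.011,0.07,-0.19,0,0,0]
}}

```text
time: 14.25
tool_pos: [0.4503, 0.2751, 0.1155]
tool_rot: [3.141, 0.0, 1.416]
contact_force: [-1.4, -1.1, 6.2]
opening: 0.0001
```

>>> {"name": "jog_arm", "arguments": {
  "deltas": [0,0.005,-0.015,0,0,0,0,0.01,-0.03,0,0,0,0,0.01,-0.03,0,0,0]
}}

```text
time: 14.5
tool_pos: [0.4504, 0.2753, 0.1148]
tool_rot: [3.14, 0.001, 1.416]
contact_force: [-6.9, -8.1, 25.0]
opening: 0.0007
```

>>> {"name": "jog_arm", "arguments": {
  "deltas": [0,0,-0.02,0,0,0,0,0,-0.02,0,0,0,0,0,-0.02,0,0,0]
}}

```text
time: 14.75
tool_pos: [0.4505, 0.2753, 0.1144]
tool_rot: [3.139, 0.0, 1.416]
contact_force: [-10.5, -9.9, 39.0]
opening: 0.0005
```

Hard stop: 39 N and no further motion, at the predicted depth (tip about 0.104). I'll back off and check.

>>> {"name": "jog_arm", "arguments": {
  "deltas": [0,0,0.2,0,0,0,0,0,0.5,0,0,0,0,0,0.9,0,0,0,0,0,1.0,0,0,0,0,0,1.0,0,0,0]
}}

```text
time: 15.17
tool_pos: [0.4518, 0.2769, 0.2134]
tool_rot: [3.136, -0.004, 1.416]
contact_force: [-0.6, -0.9, -0.1]
opening: 0.0009
```

>>> {"name": "jog_arm", "arguments": {
  "deltas": [0,-0.3,0.2,0,0,0,0,-0.6,0.4,0,0,0,0,-1,0.5,0,0,0,0,-1,0.5,0,0,0]
}}

```text
time: 15.5
tool_pos: [0.4508, 0.1713, 0.2609]
tool_rot: [3.14, 0.002, 1.412]
contact_force: [1.8, 0.2, 1.3]
opening: -0.0
```

>>> {"name": "jog_arm", "arguments": {
  "deltas": [0,-0.3,0,0,0,0,0,-0.6,0,0,0,0,0,-1,0,0,0,0,0,-1,0,0,0,0]
}}

```text
time: 15.83
tool_pos: [0.4498, 0.071, 0.2585]
tool_rot: [-3.139, 0.003, 1.411]
contact_force: [0.9, 0.3, -0.3]
opening: 0.0003
```

```bash
python3 - <<'E'
from h import *
i=snap("scene","s5");t=snap("top","t5")
o=np.zeros((600,800,3),np.uint8)
o[:]=cv2.resize(i[60:165,245:385,::-1],(800,600),interpolation=cv2.INTER_CUBIC)
cv2.imwrite("pics/c8.png",o)
for n,i in(("scene",i),("top",t)):
    j=i.astype(int); m=(j[:,:,0]>150)&(j[:,:,1]<60)&(j[:,:,2]<60); y,x=np.nonzero(m); print(n,'red',m.sum(),x.mean(),y.mean(),x.min(),x.max(),y.min(),y.max())
print(robot.observe()["contact_force"])
E
```

```text
scene red 18 318.6111111111111 96.27777777777777 314 322 94 98
top red 5 122.8 220.4 119 126 216 222
[0.2547371  1.21586462 0.20151674]
```

View pics/c8.png

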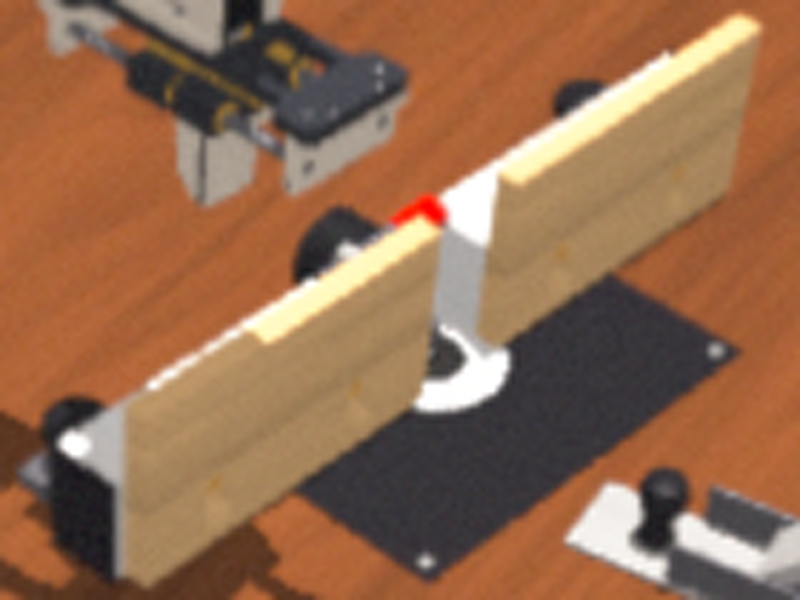

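The lever is down: the remaining red is at scene (318.6,96.3), where the prediction for 0.9 rad runs from (316.2,99.4) to tip (321.5,95.6). The board is flush and level.

```bash
python3 -c "
from cell import robot
print(robot.hand_in())"
```

```text
the job is handed in; nothing more can be done
None
```

The tall face is on the fence, the lock lever is pressed down, and I handed the job in at about 16 s of the 64 s allowed. No verdict was reported.

**What I did:** I lifted the tall face out of the rack and turned it to face the camera. The wide recess showed that its front already looked the right way. I passed the bores over both stud heads until the board touched the aluminium, then slid it down in small steps. It seated at tool height 0.1107 m, against 0.111 m predicted. I let go, then pushed the lever along its arc to a hard stop, with 39 N at the wrist.

**Last checks:**
- **Board:** it hangs level, with its top in line with the left face, as seen in the last picture.
- **Lever:** the visible red grip matches the predicted fully-down position of about 0.9 rad, though the board hides part of it.
- **Arm:** it is clear of everything, with a force reading of about 1 N, which is noise.
- **Other objects:** the arm never went near the low face, plane, wheel or square. I did not re-measure their positions at the end.

**Disagreements:**
- The two cameras differed by about 3 mm on absolute positions, but agreed to within 1 mm on where the board stood relative to the studs.
- The board touched the aluminium about 2 mm sooner than the cameras predicted.

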